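# Find the stamped parts crate and send it to the dispatch rail

## Robot

A 7-joint arm with a two-finger parallel gripper is mounted at the origin on a cart in front of the work surface, level with it; the furniture and walls round the work are solid. World frame = base frame: x ahead of the robot, y to its left, z up, the work surface at z = 0. Lengths are in mm, angles in rad, forces in N, time in s.
With the tool pointing down it reaches from about 400 to 875 mm from the base axis. Payload 4.4 kg.
Tool frame: the origin (TCP) lies at the very end of the fingers, on their centre line; the grasp point (between the pads) lies 19 mm behind it; z points along the fingers, y is the direction in which the jaws open and shut (so a half turn about z gives the same grasp; the last joint's range is limited). The gripper opens to 85 mm and grips with 20 to 120 N. Pads are 22 mm wide; open, the fingers measure 114 mm over their backs; the gripper's body (76 mm by 85 mm) begins 54 mm behind the grasp point. The pads swing forward as they close: fully open they stand 13 mm farther back than shut.
Start: joints at [1.217, 0.628, 0.038, 1.517, -0.027, 0.996, -0.02], TCP at [184.526, -623.272, 231.313] pointing down, gripper open.
Joint ranges: [-3.06, 3.06], [-0.37, 2.12], [-1.25, 1.32], [0.18, 2.47], [-1.1, 4.24], [0.23, 1.98], [-2.94, 2.94]. Speed limits (rad/s): [2.57, 2.57, 3.14, 3.14, 3.14, 3.14, 3.14].

## Interface

Orientations are given as [roll, pitch, yaw] about the fixed x, y, z axes, in that order (R = Rz(yaw) Ry(pitch) Rx(roll)).
In Python, from cell import read_state, get_image, finish_job gives the robot as it stands.
- The arm moves only by the tool carry_out, never from a script. Its argument "series" is a list that holds one entry, the list of rows, each a list of 7 numbers: the shift along the tool's x, y, z in cm, then the turn, a rotation vector about the tool's x, y, z in rad, then the finger opening in cm, from 0 to 8.54. In form: [[[x, y, z, wx, wy, wz, grip], ...]]. A call has 1 to 5 rows; each row is the pose to reach, as a shift and turn from the pose commanded when the call began, along the tool's axes at that moment; what a row does not reach only later rows make up. A row lasts 1/12 s, in which the tool goes at most 41.7 mm and 7.16 degrees, less where a joint would pass 70% of its speed; a pose out of reach is approached as far as the arm can. A call with a gripper value outside its range is refused whole. The fingers move at their own pace and stop on an object; the grip force is fixed at half the most. Time passes only in rows, so rows that repeat a pose let the fingers close. It gives the time, the measured TCP pose, the force and the opening at its end, in the units of the state.
- read_state(): the state, without advancing time (a new reading comes with each control period).
- get_image(name): name is "side" or "top" or "wrist"; returns a dict with "img" (480x640x3 uint8, blue, green, red), "z_map" (480x640 float32, mm along the optical axis (not along the pixel's ray), 0 where there is no reading), "mtx" (3x3 intrinsics, pixels), "T" (4x4, takes a point from camera to world coordinates); the wrist camera has in their place "T_tool_cam" (4x4, takes a point from camera to tool coordinates, whose origin is the TCP and whose axes are the flange's). Camera axes: x right, y down, z forward; pixel columns grow to the right and rows downward; lengths in mm; the calibration is good to about 2 mm. The wrist camera is an equidistant fisheye: a pixel r from the principal point sees the ray r / f radians off the axis. A picture is of the moment at which its call begins: read the wrist's pose just before it.
- finish_job(): hands the job in, once; it reports no verdict.
The state is a dict: "clock": time; "qpos": joint angles; "qd": joint speeds; "tau": joint torques, N m; "eef_pos": TCP position; "tool_rot": TCP orientation; "force": force on the tool from outside, world axes, zero at the start; "torque": the same for the moment, N m; "width": finger opening in mm.
Only numpy, scipy, OpenCV 4.12 (cv2) and the standard library are available. Lean on these libraries where they do the work, as an engineer would, in place of code of your own. Each camera call takes 0.05 s, during which the arm holds its last target.

## Task

Two blue parts crates stand on the bench, and one of them has a red release stamp on its underside. First push the left crate (as seen from the robot), then the right one, over onto its far side, so that its underside faces the robot. Then, with the outside of the fingers, gently push the stamped crate, still lying on its side, farther from the robot until its open end rests flat against the yellow dispatch rail; leave the other crate lying where it fell, do not lift or carry anything, and do not disturb the other things on the bench.

Things in the scene. Friction and masses are not known exactly. Their poses are not given: they have to be found in the camera images.
- crate_stamped: open blue plastic crate, 72 deep (x) x 110 wide (y; 118 over rims) x 115 mm tall (z), 4 mm walls, empty, 0.2-0.4 kg. Origin: centre of the underside (36 mm up once on its side); z to the mouth; x away from the robot at the start. Stamped underneath (hidden until tipped): a red ring and tick on a white disc 58 mm across. Starts left or right.
- crate_plain: open blue plastic crate, 72 deep (x) x 110 wide (y; 118 over rims) x 115 mm tall (z), 4 mm walls, empty, 0.2-0.4 kg. Origin: centre of the underside (36 mm up once on its side); z to the mouth; x away from the robot at the start. Its underside is bare. Either crate, pushed about 90 mm up on its near face, tips over its far bottom edge without sliding, and falls by itself past about 40 degrees.
- crate_stamped_mouth (a point): centre of the stamped crate's open mouth, 115 mm from the underside origin along the crate's z; its axes are the crate's.
- dispatch_rail: fixed yellow rail across the bench beyond the crates, 480 mm long (its y), 14 mm deep, 20 mm tall. Origin on the bench at the middle of its near face; x points away from the robot, square to that face. It bears a gentle push (a crate slides at about 1 to 5 N); over 40 N against it counts as ramming.
- lot_stamp: bystander: wooden-handled hand stamp standing upright, 25x34x64 mm, in front of the gap between the crates; origin under its centre.
- plug_gauge_0: bystander: grey metal plug gauge lying in the gap between the crates, 97 mm long, 22 mm thick; origin under its centre.
- pen_2: bystander: black pen lying in front of the left crate, 145 mm long, 9 mm high; origin under its centre.
- magnet_clip: bystander: pale magnetic clip, 42x36x16 mm, at the front left; origin under its centre.
- screwdriver: bystander: screwdriver with red handle lying in front of the right crate, 190 mm long, 25 mm high; origin under its centre.
- tape_2: bystander: roll of black tape lying flat beyond the gap between the crates, 62 mm across, 19 mm high; origin under its centre.

How it is judged (in metres and radians):
On the way, in this order (a step that is already met when the one before it is completed fails the run):
1. the left crate lies on its far side, underside towards the robot (((angle between crate_stamped's own z axis and vertical between 1.4 and 1.74 rad and z of dispatch_rail in the frame of crate_stamped above 0.08 m and world y of crate_stamped above 0.11 m) or (angle between crate_plain's own z axis and vertical between 1.4 and 1.74 rad and z of dispatch_rail in the frame of crate_plain above 0.08 m and world y of crate_plain above 0.11 m))), for 0.2 s.
2. the right crate lies on its far side, underside towards the robot (((angle between crate_stamped's own z axis and vertical between 1.4 and 1.74 rad and z of dispatch_rail in the frame of crate_stamped above 0.08 m and world y of crate_stamped below 0.11 m) or (angle between crate_plain's own z axis and vertical between 1.4 and 1.74 rad and z of dispatch_rail in the frame of crate_plain above 0.08 m and world y of crate_plain below 0.11 m))), for 0.2 s.
3. the stamped crate's open end rests against the dispatch rail (angle between crate_stamped's own z axis and vertical between 1.4 and 1.74 rad and z of dispatch_rail in the frame of crate_stamped above 0.08 m and x of crate_stamped_mouth in the frame of dispatch_rail above -0.007 m and angle between the z axis of crate_stamped and the x axis of dispatch_rail, either way round below 0.07 rad and y of crate_stamped in the frame of dispatch_rail between -0.22 and 0.22 m), for 0.2 s.
At the end, for the whole second after the job is handed in: Both crates lie at rest on their far sides. The stamped one's mouth is within 7 mm of the rail's near face, square to it within 0.07 rad, its middle within 220 mm of the rail's middle. The other's origin is at most 140 mm from its start (tipping alone moves it about 50 mm) (all of step 3 and angle between crate_plain's own z axis and vertical between 1.4 and 1.74 rad and z of dispatch_rail in the frame of crate_plain above 0.08 m and distance of crate_plain from where it was at the start of the episode below 0.14 m and linear speed of each of crate_stamped, crate_plain below 0.01 m/s); the robot touches nothing.
It fails at once if a crate is rammed into the rail with over 40 N (contact force between any of crate_stamped, crate_plain and dispatch_rail above 40 N).
It fails at once if a crate is lifted off the bench (height (world z) of any of crate_stamped, crate_plain above 0.065 m).
It fails at once if a bystander is moved by more than 40 mm (distance of any of lot_stamp, plug_gauge_0, pen_2, magnet_clip, screwdriver, tape_2 from where it was at the start of the episode above 0.04 m).
It also fails if it takes over 48 s, if anything falls off the work surface, if the arm or the gripper's body presses on something with over 40 N, if the wrist force passes 120 N, or if a joint passes its speed limit or range.

## Working session

There is one attempt and no reset: what is moved stays moved. The work goes in short steps, Python scripts to look and compute and a tool call to move; the robot and the scene stay as the last step left them, time stands still between calls to the robot, and variables do not carry over. Pictures are saved under pics/ and viewed, and the job is handed in when it is done.

Besides the shell and the picture viewer there is one more tool, called by a JSON object that holds its "fn" and its "kwargs", one argument or row to a line. carry_out: Moves the arm, as the interface text tells. Its arguments: {"type":"object","properties":{"series":{"type":"array","items":{"type":"array","items":{"type":"array","items":{"type":"number"}}}}},"required":["series"]}

```bash
ls; mkdir -p pics
python3 - <<'E'
from cell import *
import cv2,json
s=read_state();print({k:s[k] for k in s})
for n in ["side","top"]:
    d=get_image(n);cv2.imwrite(f"pics/{n}0.png",d["img"]);print(n,d["mtx"],d["T"])
E
```

```text
pics
{'clock': 0.0, 'qpos': array([ 1.21720335,  0.62934646,  0.03842451,  1.51838844, -0.02700171,
        0.9962466 , -0.01999339]), 'qd': array([-0.00114646,  0.00132446,  0.00173873, -0.00026427, -0.00087626,
        0.00145261, -0.00019987]), 'tau': array([-2.45487254e-04, -5.63393962e+01,  1.22625601e+00, -1.93439966e+01,
        1.09964266e-02,  1.05837313e-02,  2.24612307e-05]), 'eef_pos': array([ 184.35598657, -622.6625159 ,  230.38198583]), 'tool_rot': array([-3.13972127e+00,  1.31564918e-05,  2.87812306e-01]), 'force': array([ 0.40743818, -0.47370224, -0.19880428]), 'torque': array([-0.02744271, -0.00263253,  0.02159659]), 'width': 85.32969091063552}
side [[575.5910121    0.         311.09860564]
 [  0.         575.5910121  234.79760164]
 [  0.           0.           1.        ]] [[-8.92513151e-01 -2.79449671e-01  3.54017170e-01  1.54665589e+02]
 [-4.51009026e-01  5.58786708e-01 -6.95951344e-01  9.17604812e+02]
 [-3.33671493e-03 -7.80810666e-01 -6.24758809e-01  7.85454662e+02]
 [ 0.00000000e+00  0.00000000e+00  0.00000000e+00  1.00000000e+00]]
top [[496.37564494   0.         318.95931083]
 [  0.         496.37564494 244.27263557]
 [  0.           0.           1.        ]] [[-2.84249604e-02 -9.88963489e-01  1.45407147e-01  4.06127605e+02]
 [-9.99255798e-01  2.43185811e-02 -2.99408783e-02  1.62323263e+02]
 [ 2.60743400e-02 -1.46150003e-01 -9.88918756e-01  9.43790806e+02]
 [ 0.00000000e+00  0.00000000e+00  0.00000000e+00  1.00000000e+00]]
```

View pics/side0.png

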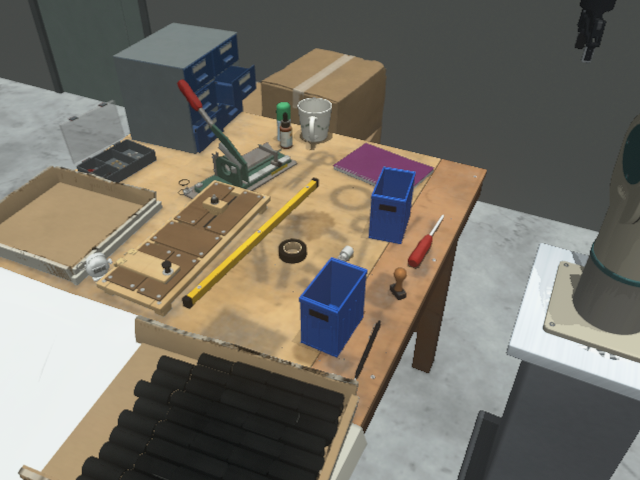

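View pics/top0.png

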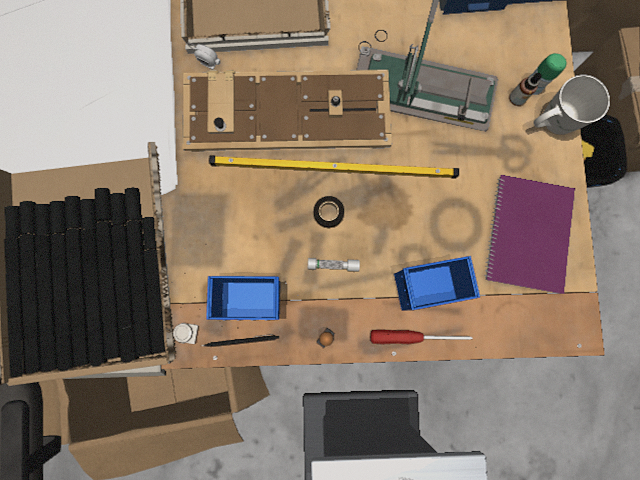

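```bash
cat > h.py <<'E'
from cell import *
import numpy as np, cv2
from scipy.spatial.transform import Rotation as R
def cloud(n="top"):
    d=get_image(n);z=d["z_map"];K=d["mtx"]
    v,u=np.mgrid[:480,:640]
    P=np.stack([(u-K[0,2])/K[0,0]*z,(v-K[1,2])/K[1,1]*z,z],-1)
    P=P@d["T"][:3,:3].T+d["T"][:3,3];P[z==0]=np.nan
    return d,P
def blobs(mask,P,amin=30):
    n,l,st,c=cv2.connectedComponentsWithStats(mask.astype(np.uint8))
    out=[]
    for i in range(1,n):
        if st[i,4]>amin:
            q=P[l==i];q=q[~np.isnan(q[:,0])]
            if len(q)>5: out.append((c[i],q))
    return out
def rect(q):
    (c,s,a)=cv2.minAreaRect(q[:,:2].astype(np.float32)); return np.round(c,1),np.round(s,1),round(a,1),np.round(np.percentile(q[:,2],[2,50,98]),1)
E
python3 - <<'E'
from h import *
for cam in ["top","side"]:
    d,P=cloud(cam);hsv=cv2.cvtColor(d["img"],cv2.COLOR_BGR2HSV);H,S,V=hsv[...,0],hsv[...,1],hsv[...,2]
    X=P[...,0];Y=P[...,1];Z=P[...,2]
    reg=(X>330)&(X<950)&(Y<500)&(Y>-250)
    print(cam)
    for c,q in blobs(reg&(H>105)&(H<125)&(S>120)&(Z>105),P): print("rim",c.round(),*rect(q))
    for c,q in blobs(reg&(H>22)&(H<33)&(S>150)&(Z>12),P): 
        print("rail",c.round(),*rect(q), np.polyfit(q[:,1],q[:,0],1))
    for c,q in blobs(reg&(Z>6)&(X<690)&~((H>105)&(H<125)),P): print("obj",c.round(),*rect(q))
E
```

```text
top
rim [442. 282.] [458.2 -65.6] [ 71.  118.8] 9.0 [106.8 114.4 117.6]
rim [242. 297.] [442.4 266.5] [116.5  71.1] 88.3 [108.  114.6 117.8]
rail [221. 160.] [710.7 315.8] [11.8 27.1] 0.5 [17.  20.2 23.8] [9.15275186e-02 6.81603917e+02]
rail [334. 165.] [694.8 101.9] [391.1  15. ] 86.0 [16.9 20.2 23.6] [7.27071776e-02 6.87647206e+02]
obj [145. 276.] [510.  432.3] [359.9 135.6] 0.1 [10.8 41.  58.7]
obj [401. 171.] [686.6  -6.5] [264.8  15.9] 85.7 [ 7.1 19.4 23.4]
obj [505. 237.] [ 564.  -233.3] [ 74.1 211.5] 78.8 [ 8.4 12.4 15.7]
obj [328. 211.] [605.9 115.2] [57.4 59.5] 87.5 [ 7.8 18.2 21.8]
obj [333. 264.] [503.8 109.7] [96.2 21.2] 85.8 [11.4 18.3 23.9]
obj [325. 338.] [368.1 128.2] [24.  33.7] 45.2 [11.4 59.  64.3]
obj [405. 337.] [363.9 -49.6] [190.3  25.5] 86.9 [11.  20.9 27. ]
obj [243. 341.] [367.8 279.4] [ 10.3 125.9] 4.8 [ 6.1  8.1 11.1]
side
rim [393. 186.] [457.9 -64.2] [ 72.5 122.8] 9.2 [105.3 112.6 116.4]
rim [333. 287.] [441.5 270.3] [119.8  73.3] 87.9 [105.6 112.8 116.3]
rail [252. 238.] [693.8 105. ] [389.4  17.4] 86.0 [15.3 19.2 22.5] [7.14086027e-02 6.86619132e+02]
rail [193. 292.] [710.1 318.1] [25.3 15.2] 85.4 [15.8 19.4 21.5] [6.01539903e-03 7.07559839e+02]
obj [359. 171.] [ 607.1 -226.5] [ 55.  131.8] 84.0 [ 6.9 11.3 15.3]
obj [290. 206.] [686.4  -2.4] [275.1  18.9] 85.6 [ 6.4 17.8 22.5]
obj [388. 208.] [450.5 -10.4] [33.6  8.6] 6.9 [80.4 87.  94. ]
obj [423. 247.] [365.4 -45.4] [189.   26.4] 88.4 [ 8.5 20.  26.5]
obj [293. 249.] [605.  117.2] [61.6 59.2] 82.7 [ 6.7 16.6 20.3]
obj [346. 253.] [502.6  84.5] [46.6 23.1] 77.3 [ 9.3 17.7 22.9]
obj [399. 282.] [367.9 130.7] [23.3 35.7] 42.4 [ 6.8 32.  63. ]
obj [319. 315.] [443.8 323.7] [ 5.1 33.4] 85.1 [80.9 86.6 93.9]
obj [368. 347.] [366.9 282.9] [ 10.4 125.3] 5.0 [ 6.1  7.8 11. ]
obj [260. 381.] [509.9 423.6] [359.8 152.7] 0.0 [13.9 41.5 58.3]
```

```bash
cat >> h.py <<'E'
def rel(*wps):
    """wps: (x,y,z,yawdeg) tool down -> rows relative to measured pose"""
    s=read_state();R0=R.from_euler('xyz',s["tool_rot"]);p=s["eef_pos"]
    print("t",round(s["clock"],2),"p",p.round(1),"yaw",np.degrees(s["tool_rot"]).round(1),"F",s["force"].round(1),"w",round(s["width"]))
    for w in wps:
        Rt=R.from_euler('xyz',[np.pi,0,np.radians(w[3])])
        print(w,(R0.inv().apply(np.array(w[:3])-p)/10).round(2),(R0.inv()*Rt).as_rotvec().round(3))
E
python3 - <<'E'
from h import *
rel((330,-490,230,10),(450,-330,230,0))
E
```

```text
t 0.2 p [ 184.4 -622.9  230.8] yaw [-179.9   -0.    16.5] F [-0.2 -0.6  0.2] w 86
(330, -490, 230, 10) [17.73 -8.61  0.09] [-0.001  0.     0.113]
(450, -330, 230, 0) [ 33.78 -20.55   0.1 ] [-0.001  0.     0.288]
```

{"fn": "carry_out", "kwargs": {
  "series": [
    [[17.7,-8.6,0,0,0,0.11,5],[17.7,-8.6,0,0,0,0.2,5],[17.7,-8.6,0,0,0,0.29,5],[17.7,-8.6,0,0,0,0.29,5],[33.8,-20.5,0,0,0,0.29,5]]
  ]
}}

```text
clock: 0.62
eef_pos: [335.6, -477.1, 231.2]
tool_rot: [3.141, -0.001, -0.002]
force: [0.4, 0.3, -0.2]
width: 50.0
```

Run:
```python
from h import *
rel((450,-330,230,-1.7),(480,0,220,-1.7),(372,268,200,-1.7))
```

```text
t 0.62 p [ 335.6 -477.1  231.2] yaw [ 1.8e+02 -1.0e-01 -1.0e-01] F [ 0.4  0.3 -0.2] w 50
(450, -330, 230, -1.7) [ 11.41 -14.74   0.12] [ 0.001 -0.001  0.028]
(480, 0, 220, -1.7) [ 14.34 -47.75   1.1 ] [ 0.001 -0.001  0.028]
(372, 268, 200, -1.7) [  3.48 -74.52   3.07] [ 0.001 -0.001  0.028]
```

{"fn": "carry_out", "kwargs": {
  "series": [
    [[11.4,-14.7,0,0,0,0.03,5],[11.4,-14.7,0,0,0,0.03,5],[11.4,-14.7,0,0,0,0.03,5],[11.4,-14.7,0,0,0,0.03,5],[11.4,-14.7,0,0,0,0.03,5]]
  ]
}}

```text
clock: 1.03
eef_pos: [451.9, -325.4, 231.2]
tool_rot: [-3.138, -0.002, -0.025]
force: [0.7, -0.0, -0.9]
width: 50.1
```

{"fn": "carry_out", "kwargs": {
  "series": [
    [[2.9,-33,1,0,0,0,5],[2.9,-33,1,0,0,0,5],[2.9,-33,1,0,0,0,5],[2.9,-33,1,0,0,0,5],[2.9,-33,1,0,0,0,5]]
  ]
}}

```text
clock: 1.45
eef_pos: [472.6, -122.9, 225.0]
tool_rot: [-3.142, -0.0, -0.033]
force: [0.8, -0.5, 0.5]
width: 50.2
```

Run:
```python
from h import *
rel((480,0,220,-1.7),(372,268,200,-1.7))
```

```text
t 1.45 p [ 472.6 -122.9  225. ] yaw [-180.    -0.    -1.9] F [ 0.8 -0.5  0.5] w 50
(480, 0, 220, -1.7) [  0.34 -12.3    0.5 ] [-0.    -0.    -0.003]
(372, 268, 200, -1.7) [-11.32 -38.74   2.5 ] [-0.    -0.    -0.003]
```

{"fn": "carry_out", "kwargs": {
  "series": [
    [[-11.3,-38.7,1.5,0,0,0,5],[-11.3,-38.7,1.5,0,0,0,5],[-11.3,-38.7,1.5,0,0,0,5],[-11.3,-38.7,1.5,0,0,0,5],[-11.3,-38.7,1.5,0,0,0,5]]
  ]
}}

```text
clock: 1.87
eef_pos: [420.0, 78.6, 217.4]
tool_rot: [-3.141, -0.0, -0.032]
force: [0.6, 1.3, -0.4]
width: 50.3
```

Run:
```python
from h import *
rel((372,268,200,-1.7),(372,268,85,-1.7))
```

```text
t 1.87 p [420.   78.6 217.4] yaw [-180.    -0.    -1.9] F [ 0.6  1.3 -0.4] w 50
(372, 268, 200, -1.7) [ -5.42 -18.77   1.74] [-0.    -0.    -0.003]
(372, 268, 85, -1.7) [ -5.42 -18.77  13.24] [-0.    -0.    -0.003]
```

{"fn": "carry_out", "kwargs": {
  "series": [
    [[-5.4,-18.8,1.7,0,0,0,5],[-5.4,-18.8,1.7,0,0,0,5],[-5.4,-18.8,1.7,0,0,0,5],[-5.4,-18.8,1.7,0,0,0,5],[-5.4,-18.8,1.7,0,0,0,5]]
  ]
}}

```text
clock: 2.28
eef_pos: [371.4, 270.4, 200.1]
tool_rot: [-3.14, 0.0, -0.029]
force: [0.2, 0.1, -0.6]
width: 50.6
```

Run:
```python
from h import *
rel((372,268,85,-1.7),(390,268,85,-1.7))
```

```text
t 2.28 p [371.4 270.4 200.1] yaw [-179.9    0.    -1.6] F [ 0.2  0.1 -0.6] w 51
(372, 268, 85, -1.7) [ 0.07  0.26 11.51] [-0.002  0.     0.001]
(390, 268, 85, -1.7) [ 1.87  0.21 11.51] [-0.002  0.     0.001]
```

{"fn": "carry_out", "kwargs": {
  "series": [
    [[0,0.2,4,0,0,0,5],[0,0.2,8,0,0,0,5],[0,0.2,11.5,0,0,0,5],[0,0.2,11.5,0,0,0,5],[1,0.2,11.5,0,0,0,5]]
  ]
}}

```text
clock: 2.7
eef_pos: [379.8, 263.1, 84.0]
tool_rot: [3.137, 0.006, -0.03]
force: [0.4, -0.1, -0.5]
width: 49.8
```

{"fn": "carry_out", "kwargs": {
  "series": [
    [[0.8,0,0,0,0,0,5],[1.6,0,0,0,0,0,5],[2.4,0,0,0,0,0,5],[3.0,0,0,0,0,0,5],[3.6,0,0,0,0,0,5]]
  ]
}}

```text
clock: 3.12
eef_pos: [420.1, 263.3, 86.8]
tool_rot: [-3.14, -0.002, -0.033]
force: [-2.8, 0.8, 3.3]
width: 49.7
```

Run:
```python
from h import *
d=get_image("side");cv2.imwrite("pics/s1.png",d["img"])
```

```text
(no output)
```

View pics/s1.png

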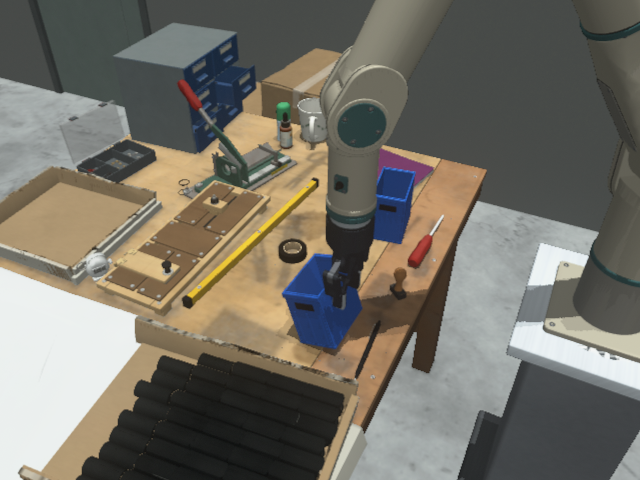

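The left crate (around pixel 325,300) is tilting forward about its far edge. I'll continue the push.

{"fn": "carry_out", "kwargs": {
  "series": [
    [[0.6,0,0,0,0,0,5],[1.2,0,0,0,0,0,5],[1.8,0,0,0,0,0,5],[2.4,0,0,0,0,0,5],[3.0,0,0,0,0,0,5]]
  ]
}}

```text
clock: 3.58
eef_pos: [450.1, 262.1, 85.2]
tool_rot: [-3.141, -0.001, -0.032]
force: [0.3, 0.1, -0.5]
width: 50.2
```

{"fn": "carry_out", "kwargs": {
  "series": [
    [[0.5,0,0,0,0,0,5],[1.0,0,0,0,0,0,5],[1.5,0,0,0,0,0,5],[1.5,0,0,0,0,0,5],[1.5,0,0,0,0,0,5]]
  ]
}}

```text
clock: 4.0
eef_pos: [464.0, 261.4, 85.1]
tool_rot: [3.141, 0.0, -0.033]
force: [0.7, 0.0, -0.1]
width: 50.2
```

Run:
```python
from h import *
d=get_image("side");cv2.imwrite("pics/s2.png",d["img"])
rel((420,268,200,-1.7))
```

```text
t 4.05 p [463.6 261.5  85.1] yaw [180.    0.   -1.9] F [-0.4 -0.5 -0.8] w 50
(420, 268, 200, -1.7) [ -4.38  -0.51 -11.48] [ 0.     0.001 -0.003]
```

View pics/s2.png

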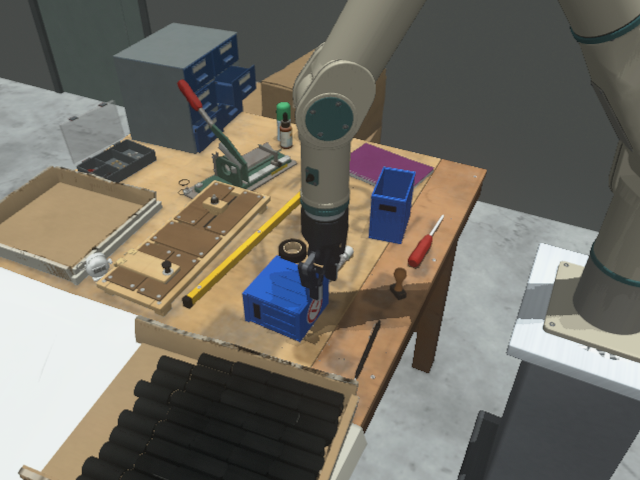

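The left crate is down on its far side. The stamp shows on its underside at about pixel (315,312), so the left crate is the stamped one. Next is the right crate.

{"fn": "carry_out", "kwargs": {
  "series": [
    [[-1,0,-4,0,0,0,5],[-1,0,-8,0,0,0,5],[-1,0,-12,0,0,0,5],[-1,3,-13,0,0,0,5],[-1,7,-13,0,0,0,5]]
  ]
}}

```text
clock: 4.47
eef_pos: [453.4, 196.2, 218.8]
tool_rot: [-3.136, -0.008, -0.025]
force: [1.5, -2.0, -0.9]
width: 50.2
```

Run:
```python
from h import *
rel((430,60,215,9),(400,-75,210,9))
```

```text
t 4.47 p [453.4 196.2 218.8] yaw [-179.7   -0.4   -1.4] F [ 1.5 -2.  -0.9] w 50
(430, 60, 215, 9) [-2.   13.68  0.28] [-0.005 -0.008 -0.182]
(400, -75, 210, 9) [-4.67 27.25  0.68] [-0.005 -0.008 -0.182]
```

{"fn": "carry_out", "kwargs": {
  "series": [
    [[-2,13.7,0.3,0,0,-0.09,5],[-2,13.7,0.3,0,0,-0.18,5],[-2,13.7,0.3,0,0,-0.18,5],[-4.5,27,0.7,0,0,-0.18,5],[-4.5,27,0.7,0,0,-0.18,5]]
  ]
}}

```text
clock: 4.88
eef_pos: [410.7, -14.0, 210.3]
tool_rot: [-3.142, -0.0, 0.149]
force: [0.8, -0.6, 0.7]
width: 49.8
```

Run:
```python
from h import *
rel((400,-75,200,9),(400,-75,85,9))
```

```text
t 4.88 p [410.7 -14.  210.3] yaw [-180.    -0.     8.5] F [ 0.8 -0.6  0.7] w 50
(400, -75, 200, 9) [-1.96  5.88  1.03] [-0.    -0.    -0.008]
(400, -75, 85, 9) [-1.97  5.88 12.53] [-0.    -0.    -0.008]
```

{"fn": "carry_out", "kwargs": {
  "series": [
    [[-2.2,5.9,1,0,0,-0.01,5],[-2.2,5.9,1,0,0,-0.01,5],[-2.2,5.9,1,0,0,-0.01,5],[-2.2,5.9,1,0,0,-0.01,5],[-2.2,5.9,1,0,0,-0.01,5]]
  ]
}}

```text
clock: 5.3
eef_pos: [398.9, -73.2, 200.3]
tool_rot: [-3.141, -0.0, 0.159]
force: [-0.0, 0.4, -0.2]
width: 49.8
```

Run:
```python
from h import *
rel((400,-75,200,9),(400,-75,85,9))
```

```text
t 5.3 p [398.9 -73.2 200.3] yaw [-180.    -0.     9.1] F [-0.   0.4 -0.2] w 50
(400, -75, 200, 9) [0.08 0.19 0.03] [-0.001 -0.     0.001]
(400, -75, 85, 9) [ 0.08  0.2  11.53] [-0.001 -0.     0.001]
```

{"fn": "carry_out", "kwargs": {
  "series": [
    [[0,0.2,3,0,0,0,5],[0,0.2,6,0,0,0,5],[0,0.2,9,0,0,0,5],[0,0.2,11.5,0,0,0,5],[0,0.2,11.5,0,0,0,5]]
  ]
}}

```text
clock: 5.72
eef_pos: [397.1, -73.8, 81.9]
tool_rot: [-3.139, 0.007, 0.161]
force: [-0.6, -0.4, 0.6]
width: 49.9
```

{"fn": "carry_out", "kwargs": {
  "series": [
    [[0.8,0,0,0,0,0,5],[1.6,0,0,0,0,0,5],[2.4,0,0,0,0,0,5],[3.0,0,0,0,0,0,5],[3.6,0,0,0,0,0,5]]
  ]
}}

```text
clock: 6.13
eef_pos: [436.0, -70.2, 86.5]
tool_rot: [3.141, -0.002, 0.158]
force: [-2.2, 0.1, 3.1]
width: 49.8
```

{"fn": "carry_out", "kwargs": {
  "series": [
    [[0.6,0,0,0,0,0,5],[1.2,0,0,0,0,0,5],[1.8,0,0,0,0,0,5],[2.4,0,0,0,0,0,5],[3.0,0,0,0,0,0,5]]
  ]
}}

```text
clock: 6.55
eef_pos: [465.7, -65.6, 85.3]
tool_rot: [3.141, -0.002, 0.158]
force: [-0.3, -0.8, -0.4]
width: 49.9
```

Run:
```python
from h import *
d=get_image("side");cv2.imwrite("pics/s3.png",d["img"])
rel((480,-62,85,9))
```

```text
t 6.6 p [467.4 -65.3  85.3] yaw [180.   -0.2   9.1] F [2.2 0.6 0.6] w 50
(480, -62, 85, 9) [ 1.29 -0.12  0.03] [ 0.001 -0.004  0.001]
```

View pics/s3.png

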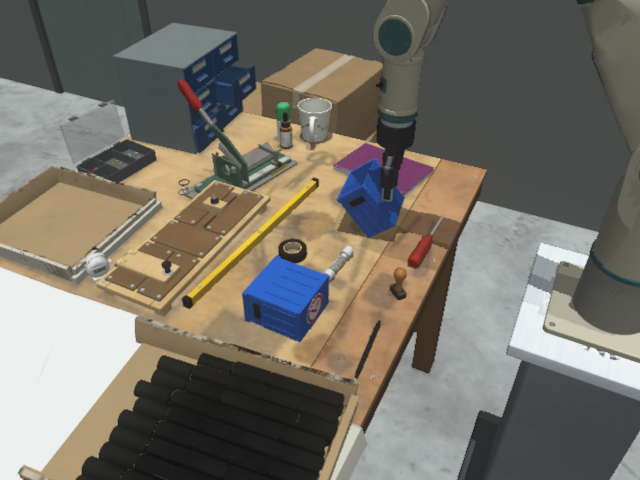

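The right crate (370,200) is falling in mid-tip. On the left crate the stamp is clear at (316,307). I'll hold a moment and retreat upward.

{"fn": "carry_out", "kwargs": {
  "series": [
    [[0.4,0,0,0,0,0,5],[0.8,0,0,0,0,0,5],[0.8,0,0,0,0,0,5],[0.8,0,0,0,0,0,5],[0.8,0,0,0,0,0,5]]
  ]
}}

```text
clock: 7.02
eef_pos: [471.8, -64.4, 85.1]
tool_rot: [-3.142, 0.001, 0.158]
force: [-1.2, 0.7, 0.7]
width: 50.0
```

{"fn": "carry_out", "kwargs": {
  "series": [
    [[-1,0,-3,0,0,0,5],[-1,0,-6,0,0,0,5],[-1,0,-10,0,0,0,5],[-1,-4,-12,0,0,0.1,5],[-1,-8,-12,0,0,0.2,5]]
  ]
}}

```text
clock: 7.43
eef_pos: [452.8, 9.5, 209.0]
tool_rot: [-3.141, -0.009, -0.056]
force: [1.1, 1.0, -0.4]
width: 49.8
```

Run:
```python
from h import *
for cam in ["top","side"]:
    d,P=cloud(cam);cv2.imwrite(f"pics/{cam}4.png",d["img"])
    hsv=cv2.cvtColor(d["img"],cv2.COLOR_BGR2HSV);H,S,V=hsv[...,0],hsv[...,1],hsv[...,2]
    X=P[...,0];Y=P[...,1];Z=P[...,2]
    reg=(X>380)&(X<720)&(Y<350)&(Y>-150)
    for c,q in blobs(reg&(H>105)&(H<125)&(S>120)&(Z>62)&(Z<85),P,200): print(cam,c.round(),*rect(q), "x 1/99%",np.percentile(q[:,0],[1,99]).round(1))
rel((430,250,200,-3))
```

```text
top [412. 224.] [555.6 -51.4] [108.8 117.7] 10.6 [65.9 72.1 75.1] x 1/99% [500.9 612.2]
top [247. 245.] [536.7 263.3] [115.7 114.9] 88.5 [68.7 72.  75.2] x 1/99% [480.  592.5]
side [349. 195.] [551.1 -48.1] [115.3 118.1] 8.4 [63.5 71.3 74.3] x 1/99% [489.9 609.4]
side [286. 286.] [535.8 265.7] [119.4 116.6] 88.6 [63.8 71.5 74.4] x 1/99% [478.2 591.7]
t 7.53 p [449.2  19.7 206.3] yaw [-1.798e+02 -1.000e-01 -1.900e+00] F [-0.1  0.6  1. ] w 50
(430, 250, 200, -3) [ -2.69 -22.95   0.72] [-0.004 -0.001  0.019]
```

View pics/top4.png

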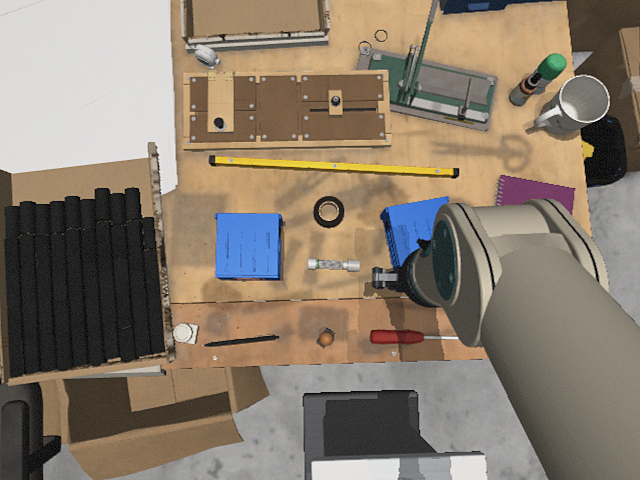

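View pics/side4.png

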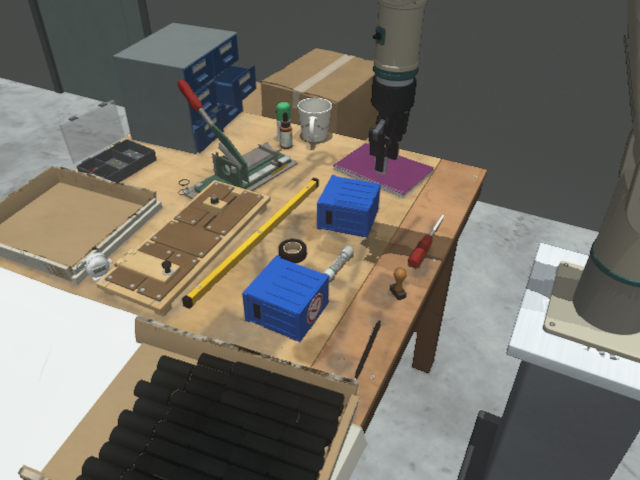

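Both crates lie on their far sides. In the top view the stamped one covers about px (217-282, 213-278) and the plain one is at about (412,224); the bystanders are unmoved. Next I go behind the stamped crate.

{"fn": "carry_out", "kwargs": {
  "series": [
    [[-0.4,-24.5,0,0,0,0.04,5],[-0.4,-24.5,0,0,0,0.04,5],[-0.4,-24.5,0,0,0,0.04,5],[-0.4,-24.5,0,0,0,0.04,5],[-0.4,-24.5,0,0,0,0.04,5]]
  ]
}}

```text
clock: 7.95
eef_pos: [454.4, 221.8, 204.9]
tool_rot: [3.141, 0.001, -0.082]
force: [0.7, 0.1, 0.2]
width: 49.8
```

Run:
```python
from h import *
rel((443,268,200,-4.2),(443,268,28,-4.2))
```

```text
t 7.95 p [454.4 221.8 204.9] yaw [180.    0.   -4.7] F [0.7 0.1 0.2] w 50
(443, 268, 200, -4.2) [-1.52 -4.51  0.49] [ 0.     0.001 -0.008]
(443, 268, 28, -4.2) [-1.5  -4.52 17.69] [ 0.     0.001 -0.008]
```

{"fn": "carry_out", "kwargs": {
  "series": [
    [[-1.5,-4.5,0.5,0,0,-0.01,5],[-1.5,-4.5,0.5,0,0,-0.01,5],[-1.5,-4.5,4,0,0,-0.01,5],[-1.5,-4.5,7,0,0,-0.01,5],[-1.5,-4.5,10,0,0,-0.01,5]]
  ]
}}

```text
clock: 8.37
eef_pos: [443.4, 266.3, 104.0]
tool_rot: [-3.141, -0.0, -0.07]
force: [-0.3, -0.1, -0.2]
width: 49.9
```

Run:
```python
from h import *
rel((443,268,28,-4.2))
```

```text
t 8.37 p [443.4 266.3 104. ] yaw [-180.   -0.   -4.] F [-0.3 -0.1 -0.2] w 50
(443, 268, 28, -4.2) [-0.05 -0.16  7.6 ] [-0.    -0.     0.003]
```

{"fn": "carry_out", "kwargs": {
  "series": [
    [[0,-0.1,3,0,0,0,5],[0,-0.1,5.5,0,0,0,5],[0,-0.1,7.6,0,0,0,5],[0,-0.1,7.6,0,0,0,5],[0.5,-0.1,7.6,0,0,0,5]]
  ]
}}

```text
clock: 8.78
eef_pos: [446.9, 266.0, 28.2]
tool_rot: [3.139, 0.004, -0.071]
force: [0.0, -0.1, 0.5]
width: 50.3
```

{"fn": "carry_out", "kwargs": {
  "series": [
    [[0.5,0,0,0,0,0,5],[1,0,0,0,0,0,5],[1.5,0,0,0,0,0,5],[2,0,0,0,0,0,5],[2.5,0,0,0,0,0,5]]
  ]
}}

```text
clock: 9.2
eef_pos: [473.3, 265.7, 30.0]
tool_rot: [-3.141, 0.002, -0.071]
force: [-6.3, 1.4, 8.1]
width: 50.3
```

{"fn": "carry_out", "kwargs": {
  "series": [
    [[0.5,0,0,0,0,0,5],[1,0,0,0,0,0,5],[1.5,0,0,0,0,0,5],[2,0,0,0,0,0,5],[2.5,0,0,0,0,0,5]]
  ]
}}

```text
clock: 9.62
eef_pos: [496.1, 263.9, 29.9]
tool_rot: [3.141, 0.005, -0.071]
force: [-7.2, 0.7, 10.2]
width: 50.4
```

Run:
```python
from h import *
d=get_image("side");cv2.imwrite("pics/s5.png",d["img"])
rel((560,260,28,-4.2))
```

```text
t 9.67 p [498.2 263.7  30. ] yaw [-1.8e+02  1.0e-01 -4.1e+00] F [-2.2  0.8  4.7] w 50
(560, 260, 28, -4.2) [ 6.19 -0.07  0.18] [-0.     0.002  0.002]
```

View pics/s5.png

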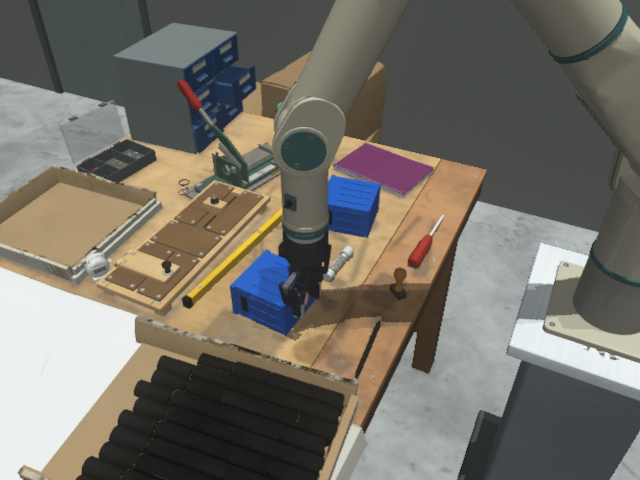

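The stamped crate (265,290) is sliding toward the rail while lying on its side. I'll continue more slowly, because there is some vertical reaction.

{"fn": "carry_out", "kwargs": {
  "series": [
    [[0.4,0,0,0,0,0,5],[0.8,0,0,0,0,0,5],[1.2,0,0,0,0,0,5],[1.6,0,0,0,0,0,5],[2.0,0,0,0,0,0,5]]
  ]
}}

```text
clock: 10.08
eef_pos: [516.0, 262.4, 30.0]
tool_rot: [3.141, 0.005, -0.071]
force: [-8.5, 0.1, 10.6]
width: 50.2
```

```bash
cat > m.py <<'E'
from h import *
import sys
d,P=cloud("top");hsv=cv2.cvtColor(d["img"],cv2.COLOR_BGR2HSV);H,S,V=hsv[...,0],hsv[...,1],hsv[...,2]
if len(sys.argv)>1: cv2.imwrite(sys.argv[1],d["img"])
X=P[...,0];Y=P[...,1];Z=P[...,2]
reg=(X>380)&(X<720)&(Y<350)&(Y>170)
for c,q in blobs(reg&(H>105)&(H<125)&(S>120)&(Z>50)&(Z<95),P,200):
    A=np.c_[q[:,:2]-q[:,:2].mean(0),np.ones(len(q))];co=np.linalg.lstsq(A,q[:,2],rcond=None)[0]
    print(c.round(),*rect(q),"plane slope",co.round(3),"x",np.percentile(q[:,0],[1,99]).round(1))
rel((560,260,28,-4.2))
E
python3 m.py
```

```text
[268. 211.] [586.3 237.9] [ 74.4 108.8] 84.5 [61.7 71.9 75.3] plane slope [-7.0000e-03  4.9000e-02  7.1507e+01] x [535.2 639.8]
t 10.13 p [517.7 262.3  30. ] yaw [180.    0.2  -4.1] F [-3.4 -0.   5.3] w 50
(560, 260, 28, -4.2) [ 4.24 -0.07  0.19] [0.    0.003 0.002]
```

{"fn": "carry_out", "kwargs": {
  "series": [
    [[0.5,0,0,0,0,0,5],[1.0,0,0,0,0,0,5],[1.5,0,0,0,0,0,5],[2.0,0,0,0,0,0,5],[2.5,0,0,0,0,0,5]]
  ]
}}

```text
clock: 10.55
eef_pos: [541.1, 260.7, 30.0]
tool_rot: [3.141, 0.005, -0.071]
force: [-9.0, 1.2, 9.3]
width: 49.9
```

{"fn": "carry_out", "kwargs": {
  "series": [
    [[0.4,0,0,0,0,0,5],[0.8,0,0,0,0,0,5],[1.2,0,0,0,0,0,5],[1.5,0,0,0,0,0,5],[1.8,0,0,0,0,0,5]]
  ]
}}

```text
clock: 10.97
eef_pos: [559.3, 259.4, 30.0]
tool_rot: [3.141, 0.005, -0.071]
force: [-8.8, 1.7, 9.7]
width: 50.0
```

```bash
python3 m.py pics/t6.png
```

```text
[272. 182.] [639.9 226.4] [58.6 86.9] 84.0 [60.4 71.9 75.5] plane slope [-3.0000e-03  7.5000e-02  7.1446e+01] x [599.8 682.1]
t 11.02 p [560.4 259.3  30. ] yaw [-180.     0.2   -4.1] F [-4.9  1.6  6.9] w 50
(560, 260, 28, -4.2) [-0.05 -0.07  0.2 ] [-0.     0.003  0.002]
```

View pics/t6.png

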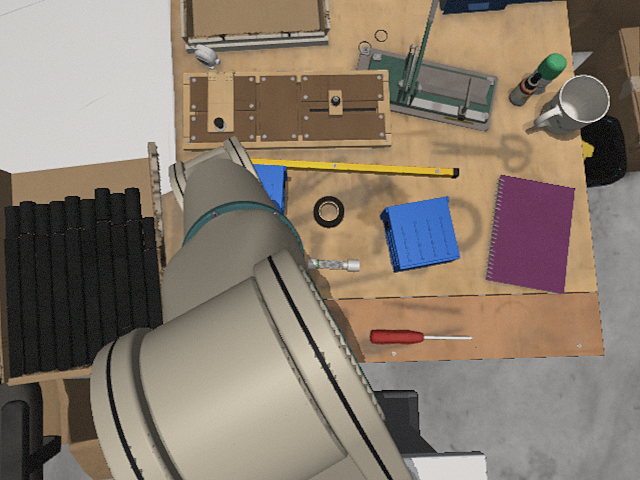

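The stamped crate's visible corner at (285,168) is now close below the rail. I'll do the last stretch slowly.

{"fn": "carry_out", "kwargs": {
  "series": [
    [[0.2,0,0,0,0,0,5],[0.4,0,0,0,0,0,5],[0.6,0,0,0,0,0,5],[0.8,0,0,0,0,0,5],[1.0,0,0,0,0,0,5]]
  ]
}}

```text
clock: 11.43
eef_pos: [569.2, 258.7, 30.0]
tool_rot: [3.141, 0.005, -0.071]
force: [-8.1, 1.1, 9.7]
width: 50.0
```

{"fn": "carry_out", "kwargs": {
  "series": [
    [[0.1,0,0,0,0,0,5],[0.2,0,0,0,0,0,5],[0.3,0,0,0,0,0,5]]
  ]
}}

```text
clock: 11.68
eef_pos: [572.1, 258.4, 30.0]
tool_rot: [3.141, 0.005, -0.071]
force: [-8.6, 0.5, 9.0]
width: 50.1
```

```bash
cat > side.py <<'E'
from h import *
import sys
d,P=cloud("side");cv2.imwrite(sys.argv[1],cv2.resize(d["img"][210:360,150:350],(800,600),interpolation=cv2.INTER_CUBIC))
rel()
E
python3 side.py pics/s7.png
```

```text
t 11.73 p [572.5 258.4  30. ] yaw [180.    0.2  -4.1] F [-6.9  0.9  8. ] w 50
```

View pics/s7.png

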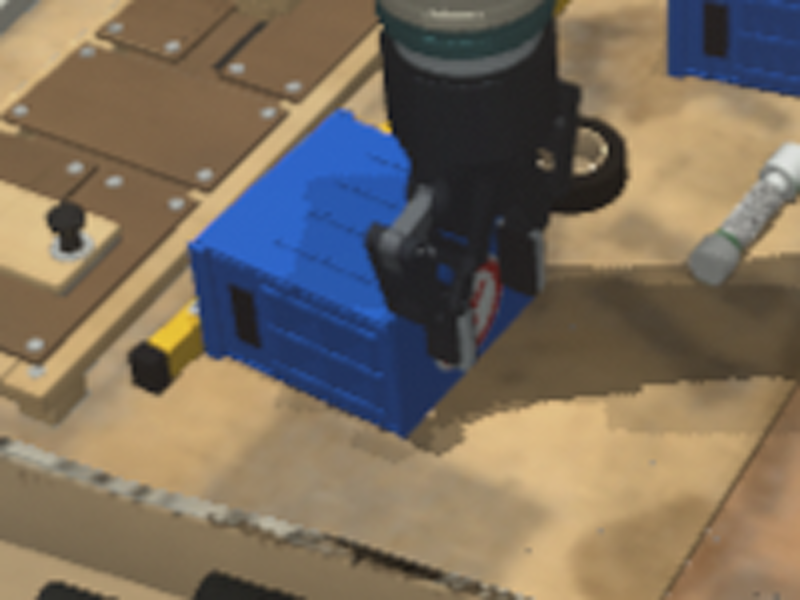

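The rim is right at the rail (crop pixels (205,330)). The last millimetres go with force checks.

{"fn": "carry_out", "kwargs": {
  "series": [
    [[0.1,0,0,0,0,0,5],[0.2,0,0,0,0,0,5]]
  ]
}}

```text
clock: 11.9
eef_pos: [573.1, 258.4, 30.0]
tool_rot: [3.141, 0.007, -0.071]
force: [-11.8, 0.3, 12.2]
width: 49.8
```

{"fn": "carry_out", "kwargs": {
  "series": [
    [[0.1,0,0,0,0,0,5],[0.2,0,0,0,0,0,5]]
  ]
}}

```text
clock: 12.07
eef_pos: [573.0, 258.4, 30.0]
tool_rot: [3.14, 0.011, -0.071]
force: [-16.2, -0.3, 16.5]
width: 49.9
```

The tool stalled at x=573 with rising force, so the crate is against the rail. I'll back off horizontally, then lift.

{"fn": "carry_out", "kwargs": {
  "series": [
    [[-0.4,0,0,0,0,0,5],[-1.2,0,0,0,0,0,5],[-2.5,0,0,0,0,0,5],[-4,0,0,0,0,0,5],[-6,0,0,0,0,0,5]]
  ]
}}

```text
clock: 12.48
eef_pos: [520.1, 261.4, 29.4]
tool_rot: [-3.141, -0.003, -0.074]
force: [0.4, 0.9, 0.5]
width: 50.1
```

{"fn": "carry_out", "kwargs": {
  "series": [
    [[-2,0,-4,0,0,0,5],[-3,0,-8,0,0,0,5],[-3,0,-12,0,0,0,5],[-3,0,-16,0,0,0,5],[-3,3,-19,0,0,0,5]]
  ]
}}

```text
clock: 12.9
eef_pos: [487.9, 241.3, 222.5]
tool_rot: [-3.134, -0.006, -0.064]
force: [1.6, 0.3, 1.6]
width: 50.1
```

{"fn": "carry_out", "kwargs": {
  "series": [
    [[-1,4,0,0,0,0,5],[-1,8,0,0,0,0,5],[-1,12,0,0,0,0,5],[-1,16,0,0,0,0,5],[-1,20,0,0,0,0,5]]
  ]
}}

```text
clock: 13.32
eef_pos: [462.2, 33.9, 219.1]
tool_rot: [3.142, -0.002, -0.072]
force: [0.3, 0.0, 0.8]
width: 50.0
```

```bash
python3 side.py pics/s8.png; python3 m.py pics/t8.png
python3 - <<'E'
from h import *
for cam in ["side","top"]:
    d,P=cloud(cam);hsv=cv2.cvtColor(d["img"],cv2.COLOR_BGR2HSV);H,S,V=hsv[...,0],hsv[...,1],hsv[...,2]
    X=P[...,0];Y=P[...,1];Z=P[...,2]
    reg=(X>400)&(X<760)&(Y<350)&(Y>-150)
    for c,q in blobs(reg&(H>105)&(H<125)&(S>120)&(Z>62)&(Z<85),P,200): print(cam,c.round(),*rect(q))
    for c,q in blobs(reg&(H>22)&(H<33)&(S>150)&(Z>17),P):
        p=np.polyfit(q[:,1],q[:,0],1); print("rail",*rect(q),p,"near x at 260",np.polyval(p,260)-7)
E
```

```text
t 13.37 p [461.   23.8 219. ] yaw [179.6  -0.   -4.8] F [-1.8 -7.9  0. ] w 50
[252. 188.] [641.  253.7] [115.8 115.7] 85.8 [62.5 72.  75.3] plane slope [8.0000e-03 1.0000e-02 7.1713e+01] x [582.1 697.9]
t 13.42 p [461.6  27.8 219. ] yaw [179.8  -0.   -4.8] F [-0.  -0.6  0.4] w 50
(560, 260, 28, -4.2) [  7.83 -24.04  19.01] [ 0.004 -0.    -0.011]
side [349. 195.] [551.2 -46.8] [115.8 116. ] 9.6 [63.3 71.3 74.6]
side [240. 266.] [640.6 257.4] [118.2 116.7] 86.2 [63.8 71.4 74.2]
rail [686.2   5.6] [192.9  15.6] 86.0 [17.3 19.5 22.5] [7.23435388e-02 6.86666166e+02] near x at 260 698.4754859621613
rail [695.9 127.3] [41.1 11.2] 86.3 [17.3 19.5 21.9] [8.01699903e-02 6.85585427e+02] near x at 260 699.4296245407538
rail [711.5 320.3] [11.6 22.8] 2.3 [17.4 19.2 22.2] [-2.06232332e-02  7.16585773e+02] near x at 260 704.2237323888063
top [252. 188.] [641.3 253.7] [114.8 115.7] 86.4 [68.1 72.1 75.2]
top [396. 219.] [569.9  -9.3] [65.2 40.7] 10.0 [63.7 71.8 74.8]
rail [704.1 321.7] [29.4 13.6] 24.7 [17.8 20.3 61.5] [  0.61890543 509.88480919] near x at 260 663.8002199010623
rail [691.5  47.7] [288.4  13.7] 85.6 [17.4 20.3 23.5] [7.37638311e-02 6.87688093e+02] near x at 260 699.8666889906692
rail [ 679.1 -113.4] [25.5 10.5] 83.9 [17.2 20.3 22.8] [8.98020945e-03 6.80228437e+02] near x at 260 675.5632914740231
```

View pics/s8.png

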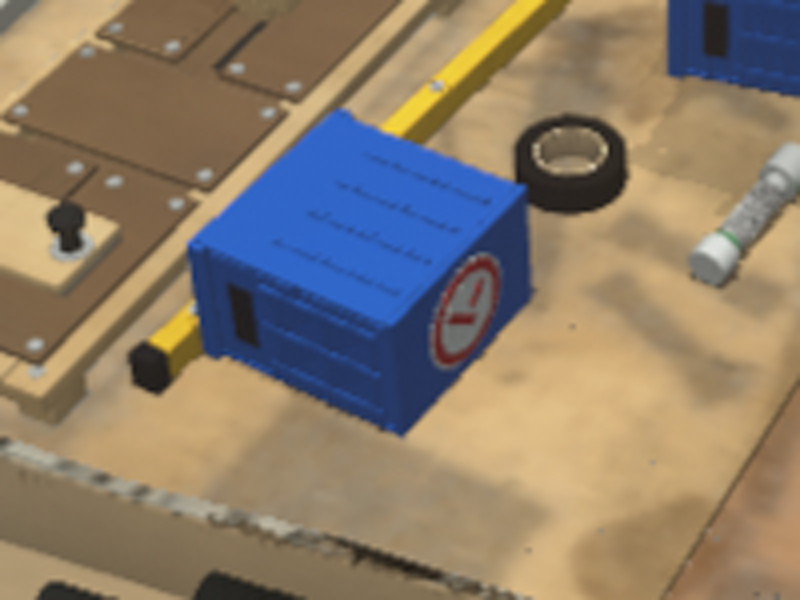

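View pics/t8.png

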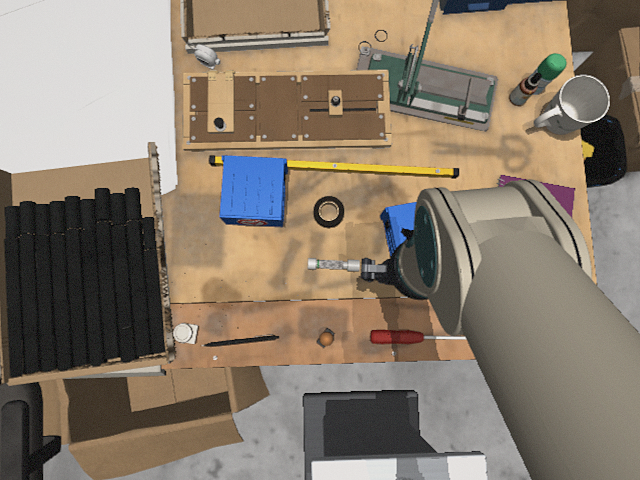

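Both checks agree: the crate's yaw (86.1°) matches the rail's (86.0°), and the mouth at x≈698 meets the rail face at about 698.5. The robot is clear, so I'm handing in.

```bash
python3 -c "
from cell import *
print(finish_job())"
```

```text
the job is handed in; nothing more can be done
None
```

I tipped the left crate and then the right one onto their far sides. The red stamp was on the left crate's underside. I pushed that crate with the outside of the part-open fingers until the tool stalled at the rail. The wrist's forward push was about 16 N, well under the 40 N limit. I then backed off, raised the arm clear, and handed the job in at about 13.5 s.

**Stamped crate:** it lies flat with its mouth at x ≈ 698–699 mm, against the rail's near face at about 698.5 mm. It is square to the rail within about 0.5°. Its middle is roughly 155 mm from the rail's middle, inside the 220 mm limit; I estimated that from the rail's ends in the images.

**Other items:** the plain crate lies where it fell. The bystanders looked unmoved in the pictures, though I did not re-measure their positions at the end.

**Disagreements:** the cameras differed by 1–4 mm, which is close to the calibration error. There was also an unexplained upward reaction on the tool while pushing, about 10 N and rising to 16 N at the rail. The crate stayed flat throughout.

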